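# Feed the potato peeler and hang up the tray

## Robot

A 7-joint arm with a two-finger parallel gripper is mounted at the origin on the work surface. World frame = base frame: x ahead of the robot, y to its left, z up, the work surface at z = 0. Lengths are in m, angles in rad, forces in N, time in s.
With the tool pointing down it reaches from about 0.425 to 0.975 m from the base axis. Payload 16.7 kg.
Tool frame: the origin (TCP) lies between the finger pads; the fingertips stand 14 mm ahead of it and the grasp point (between the pads) lies 5 mm behind it (robot.tip_extent is the distance from the TCP to the fingertips, in m); z points along the fingers, y is the line along which they close (so a half turn about z gives the same grasp; the last joint's range is limited). The gripper opens to 85 mm and grips with 20 to 120 N. Pads are 22 mm wide; open, the fingers measure 114 mm over their backs; the gripper's body (76 mm by 85 mm) begins 54 mm behind the grasp point. The pads swing forward as they close: fully open they stand 13 mm farther back than shut.
Start: joints at [1.105, 0.426, 0.074, 1.606, -0.034, 1.111, -0.067], TCP at [0.21, -0.641, 0.245] pointing down, gripper open.
Joint ranges: [-2.85, 2.85], [-0.5, 2.14], [-1.23, 1.37], [0.21, 2.46], [-1.02, 4.16], [0.16, 2.05], [-2.73, 2.73]. Speed limits (rad/s): [1.89, 1.89, 2.39, 2.39, 3.01, 3.01, 3.01].

## Interface

Orientations are given as a 3x3 rotation matrix whose columns are the frame's x, y, z axes.
In Python, from workcell import robot gives the robot as it stands. The module is installed in compiled form; this text tells all that it offers.
- The arm moves only by the shell command python3 -m pendant 'ROWS' [FORCE]. ROWS is JSON, a list of rows, each an object of numbers: "hand": the opening, from -1 (shut) to 1 (fully open); "x", "y", "z": the shift along the tool's x, y, z in cm; "ax", "ay", "az": the turn, a rotation vector about the tool's x, y, z in degrees. In form: [{"hand": .., "x": .., "y": .., "z": .., "ax": .., "ay": .., "az": ..}, ...]. A call has 1 to 10 rows; each row is the pose to reach, as a shift and turn from the pose commanded when the call began, along the tool's axes at that moment; what a row does not reach only later rows make up. A row lasts 1/10 s, in which the tool goes at most 50 mm and 8.59 degrees, less where a joint would pass 70% of its speed; a pose out of reach is approached as far as the arm can. A call with a gripper value outside its range is refused whole. The fingers move at their own pace and stop on an object; FORCE is the grip in N (left out, the last holds). Time passes only in rows, so rows that repeat a pose let the fingers close. It gives the time, the measured TCP pose, the force, the opening and the grip force at its end, in the units of the state.
- robot.sense(): the state, without advancing time (a new reading comes with each control period).
- robot.read_camera(name): name is "scene" or "top"; returns a dict with "frame" (420x560x3 uint8, red, green, blue), "depth" (420x560 float32, m along the optical axis (not along the pixel's ray), 0 where there is no reading), "camera_matrix" (3x3 intrinsics, pixels), "rvec" (rotation vector, rad) and "tvec" (3), from world to camera coordinates, as OpenCV has them. Camera axes: x right, y down, z forward; pixel columns grow to the right and rows downward; lengths in m; the calibration is good to about 2 mm. A picture is of the moment at which its call begins.
- robot.hand_in(): hands the job in; it is judged then, once.
The state is a dict: "t": time; "qpos": joint angles; "joint_velocities": joint speeds; "joint_efforts": joint torques, N m; "ee_pos": TCP position; "orientation": TCP orientation; "ft_force": force on the tool from outside, world axes, zero at the start; "moment": the same for the moment, N m; "finger_gap": finger opening in m; "grasp_force": force on a finger pad.
Only numpy, scipy, OpenCV 4.12 (cv2) and the standard library are available. Lean on these libraries where they do the work, as an engineer would, in place of code of your own. Each camera call takes 0.05 s, during which the arm holds its last target. There are 200 camera calls.

## Task

Tip the tray so that all five potatoes go into the peeler's drum, then set the empty tray down upright on the blue drip mat and let go of it. After that take it by its bail and hang it by the bail in the hook of the stand, hanging level and still; leave the other things on the table where they are.

Things in the scene. Friction and masses are not known exactly. Their poses are not given: they have to be found in the camera images.
- tray: Aluminium scoop tray, loose, 0.25 kg, 4 mm sheet. Origin: middle of the floor's underside, z up, +x its pouring front. Floor x=-70..45 mm; 128 mm wide; rear and side walls 50 mm high. In front a 60 mm lip plate rises from x=45 at 35 deg between cheeks up to 58 mm high: tip it front-down about 65 deg to empty it. Black tipping handle behind, fixed bail (carrying arch) above.
- tray_grip (a point): Middle of the black tipping handle, at (-97, 0, 37) mm in the tray's frame: a flat block 12 mm thick (along tray y), 30 mm high (z 20..50), reaching straight back from the rear wall (x=-70) to x=-115 mm. Axes as the tray's. Its flat sides can be gripped firmly at any pitch: for tipping.
- tray_bail (a point): Middle of the bail's top bar, at (-9, 0, 130) mm in the tray's frame, over the empty tray's centre of mass. The bail is a round 8 mm steel bar, rigid with the tray; its top bar runs along tray y between upright legs at y=+-62 mm, 76 mm above the side walls. Pinched in fingers, the tray can swing about the bar: for hanging, not tipping. Axes as the tray's.
- tray_lip (a point): middle of the pouring edge of the tray, at (94, 0, 34) mm in the tray's frame. Axes as the tray's.
- mat: blue ribbed drip mat, 240 x 180 x 4 mm (its x by y), fixed to the table; origin at the centre of its underside. The tray starts on it.
- mat_center (a point): centre of the drip mat's top face, 4 mm above the table.
- peeler: drum potato peeler, fixed: grey motor base 230 x 230 x 55 mm with an open round steel drum on it. Origin: under the centre on the table, z up. It may stand at the robot's left or right.
- peeler_mouth (a point): centre of the drum's open mouth, level with its rim, 160 mm above the table. The funnel rim is 108 mm in inner radius, narrowing to 81 mm at 130 mm height; inner floor at 61 mm height.
- stand: Hook stand, fixed, on the side away from the peeler. Origin on the table under the hook's seat. Foot 12 mm thick, x=-10..165, y=+-55 mm; post 16 mm thick, 240 mm high at x=145 mm. From the post an 8 mm bar runs in -x at 230 mm height to x=35, dips to a pocket (x=12..-8, centre line 200 mm high) and turns up to a red ball tip at x=-28, its top 237 mm high. It is open at the -x end.
- hook_seat (a point): where the centre of a bail bar lies when it hangs in the hook's pocket: 208 mm above the table. Axes as the stand's: hook points along -x, post is at +x.
- potato0_center (a point): centre of washed baby potato 0: tan, rigid, oval, 45 mm long, 34 mm thick, 30 g; starts in the tray.
- potato1_center (a point): centre of washed baby potato 1: tan, rigid, oval, 45 mm long, 34 mm thick, 30 g; starts in the tray.
- potato2_center (a point): centre of washed baby potato 2: tan, rigid, oval, 45 mm long, 34 mm thick, 30 g; starts in the tray.
- potato3_center (a point): centre of washed baby potato 3: tan, rigid, oval, 45 mm long, 34 mm thick, 30 g; starts in the tray.
- potato4_center (a point): centre of washed baby potato 4: tan, rigid, oval, 45 mm long, 34 mm thick, 30 g; starts in the tray.
- oil_bottle: green oil bottle, 56 mm across, 170 mm high; loose bystander, origin on its underside. To be left where it is.
- salt_jar: glass salt jar, 64 mm across, 90 mm high; loose bystander, origin on its underside. To be left where it is.
- bowl: small white bowl, 110 mm across, 45 mm high; loose bystander, origin on its underside. To be left where it is.
- mug: blue mug, 76 mm across, 85 mm high; loose bystander, origin on its underside. To be left where it is.
- can: metal can, 70 mm across, 100 mm high; loose bystander, origin on its underside. To be left where it is.
Things that resemble listed ones, but are neither listed nor needed, are in the scene too. What is shaped like the stand but yellow is not meant. What is shaped like the part that bears potato1_center but green is not meant.

How it is judged:
By the outcome, as a careful person would: the job done as asked, in the order asked, and still so for the second after the job is handed in, with the robot touching nothing.
It also fails if it takes over 72 s, if anything falls off the work surface, if the arm or the gripper's body presses on something with over 40 N, if the wrist force passes 120 N, or if a joint passes its speed limit or range.

## Working session

There is one attempt and no reset: what is moved stays moved. The work goes in short steps, Python scripts to look and compute and a shell command to move; the robot and the scene stay as the last step left them, time stands still between calls to the robot, and variables do not carry over. Pictures are saved under pics/ and viewed, at most 10 in all, crops included, and the job is handed in when it is done.

```bash
mkdir -p pics; cat > h.py <<'E'
import numpy as np, cv2, pickle
from workcell import robot
def shot(n):
    d=robot.read_camera(n); R,_=cv2.Rodrigues(np.array(d["rvec"],float)); d["R"]=R; d["t"]=np.array(d["tvec"],float).ravel(); d["K"]=np.array(d["camera_matrix"],float); return d
def ray(d,u,v):
    c=-d["R"].T@d["t"]; return c,d["R"].T@np.linalg.inv(d["K"])@np.array([u,v,1.0])
def onplane(d,u,v,z):
    c,r=ray(d,u,v); return c+r*(z-c[2])/r[2]
def cloud(d):
    v,u=np.mgrid[0:420,0:560]; p=np.linalg.inv(d["K"])@np.stack([u.ravel()+0.,v.ravel()+0.,np.ones(u.size)])
    P=(p*d["depth"].ravel()-d["t"][:,None]).T@d["R"]   # R^T(p-t)
    return P.reshape(420,560,3)
def save(d,n,crop=None,s=1):
    f=d["frame"][...,::-1]
    if crop: a,b,c,e=crop; f=f[b:e,a:c]
    cv2.imwrite("pics/"+n,cv2.resize(f,None,fx=s,fy=s,interpolation=cv2.INTER_CUBIC))
E
python3 - <<'E'
from h import *
for n in("scene","top"):
    d=shot(n); save(d,n+"0.png",s=1.4); pickle.dump(d,open(n+"0.pkl","wb")); print(n,-d["R"].T@d["t"],d["R"][2],d["K"][0,0])
s=robot.sense();print(s["t"],s["ee_pos"],s["orientation"],s["finger_gap"])
E
```

```text
scene [ 1.16792889 -0.59152808  1.1446108 ] [-0.42715074  0.52650636 -0.73507367] 407.1690657729826
top [0.39634363 0.11602509 1.23477315] [ 0.16575083 -0.01096964 -0.98610665] 398.0456299436462
0.1 [ 0.21015333 -0.6410849   0.24467647] [[ 9.50243352e-01  3.11508231e-01 -4.39869447e-04]
 [ 3.11508531e-01 -9.50242748e-01  1.07457993e-03]
 [-8.32422603e-05 -1.15813552e-03 -9.99999326e-01]] 0.08530944640501696
```

View pics/scene0.png

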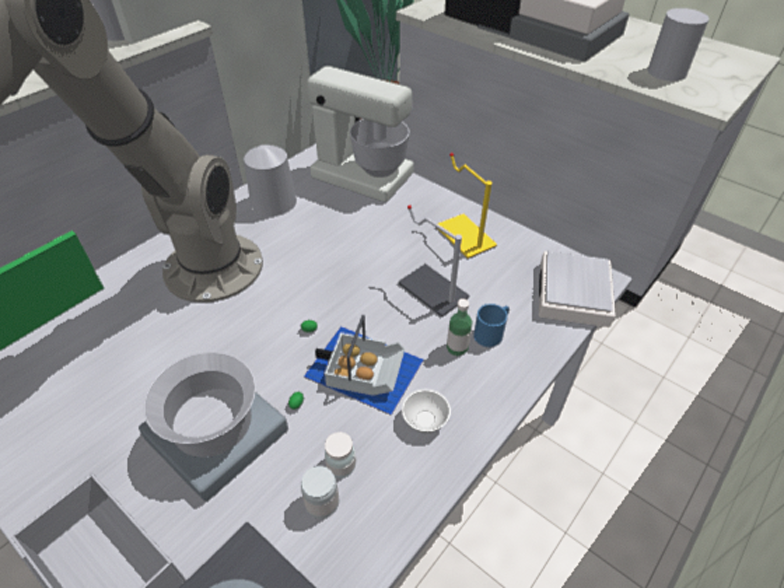

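View pics/top0.png

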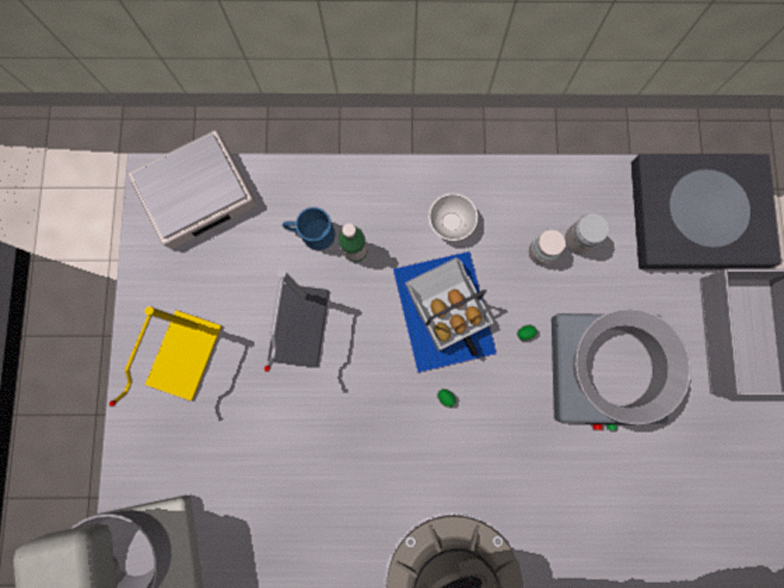

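Scene view: the tray, holding five tan potatoes, is on the blue mat at (365,362), with its black handle at (322,354). The grey stand is at (455,240) with its red tip at (409,207), and the yellow decoy stand is at (485,185). The peeler is at (205,405), and the green decoy potatoes are at (309,326) and (296,400). Top view: tray (455,310), grey hook tip (267,368), drum mouth (632,366).

```bash
python3 - <<'E'
from h import *
T=pickle.load(open("top0.pkl","rb")); S=pickle.load(open("scene0.pkl","rb"))
print("base?",onplane(T,455/1.4,570/1.4,0.05),"yellow tip",onplane(T,112/1.4,403/1.4,.23))
CT=cloud(T); CS=cloud(S)
def hsv(d): return cv2.cvtColor(d["frame"],cv2.COLOR_RGB2HSV)
def comps(m,mn=5):
    n,l,st,c=cv2.connectedComponentsWithStats(m.astype(np.uint8)); return [(l==i,c[i],st[i,4]) for i in range(1,n) if st[i,4]>=mn]
for nm,d,C in(("T",T,CT),("S",S,CS)):
    H=hsv(d)
    print(nm,"mat")
    m=(H[...,0]>100)&(H[...,0]<125)&(H[...,1]>180)&(C[...,2]<.02)
    for k,c,a in comps(m,300):
        p=C[k]; print(a,p.mean(0)); r=cv2.minAreaRect((p[:,:2]*1000).astype(np.float32)); print(r, cv2.boxPoints(r).round(0).tolist(), "z",np.median(p[:,2]))
    print("red")
    m=((H[...,0]<6)|(H[...,0]>174))&(H[...,1]>160)&(H[...,2]>90)
    for k,c,a in comps(m,3): print(a,c*1.4,np.median(C[k],0))
    print("black")
    m=(d["frame"].max(2)<30)
    for k,c,a in comps(m,25): print(a,c*1.4,np.median(C[k],0))
    print("tan")
    m=(H[...,0]>8)&(H[...,0]<20)&(H[...,1]>110)&(H[...,2]>90)
    for k,c,a in comps(m,10): print(a,c*1.4,np.median(C[k],0))
# drum rim
m=(abs(CT[...,2]-.158)<.004)&(CT[...,1]<-.15)
for k,c,a in comps(m,60):
    p=CT[k]; print("rim",a,cv2.minEnclosingCircle((p[:,:2]*1000).astype(np.float32)))
# stand foot (gray dark, z~12mm)
x0,y0=CT[...,0],CT[...,1]
m=(abs(CT[...,2]-.012)<.005)&(T["frame"].mean(2)<110)&(y0>.1)
for k,c,a in comps(m,200):
    p=CT[k]; r=cv2.minAreaRect((p[:,:2]*1000).astype(np.float32)); print("foot",a,c*1.4,r,cv2.boxPoints(r).round(0).tolist())
m=(CT[...,2]>.19)&(CT[...,2]<.26)
for k,c,a in comps(m,4): 
    p=CT[k]; print("high",a,c*1.4,np.median(p,0),p.min(0),p.max(0))
save(S,"crop0.png",(210,130,360,300),4.4) if 0 else save(S,"crop0.png",(210,215,310,295),6)
E
```

```text
base? [0.0462704  0.00119237 0.05      ] yellow tip [0.37834077 0.61914444 0.23      ]
T mat
1622 [0.55135927 0.02834459 0.00294708]
((576.8085327148438, 12.936508178710938), (235.80313110351562, 177.08755493164062), 13.627598762512207) [[441.0, 71.0], [483.0, -101.0], [712.0, -45.0], [671.0, 127.0]] z 0.0030044218376530764
red
11 [266.38181818 367.81818182] [0.43882813 0.34902762 0.23387798]
11 [111.36363636 402.69090909] [0.37810113 0.61842347 0.23336509]
24 [597.1 426.3] [ 0.32453875 -0.30448686  0.03563131]
black
62 [210.79032258 225.01612903] [0.7647906  0.53239277 0.03247736]
1517 [ 11.08464074 359.01001978] [ 0.51979576  1.44932211 -0.71241819]
33 [469.63636364 345.20606061] [ 0.49336028 -0.03763853  0.05181194]
134 [465.29104478 582.66119403] [0.09046949 0.00501878 0.26281441]
tan
80 [454.4925 296.1875] [ 0.60195232 -0.00715495  0.03694109]
77 [437.09090909 305.70909091] [0.58212349 0.03048533 0.03695005]
100 [473.032 314.468] [ 0.56282982 -0.04842724  0.03607122]
95 [457.62315789 322.84      ] [ 0.54545905 -0.01460912  0.03688728]
67 [442.2119403  332.02985075] [0.5242102  0
[... 1501 characters left out ...]
0305 0.25150045] [0.16565371 0.59269153 0.25589489]
high 4 [112.  548.1] [0.1432068  0.58729337 0.25386629] [0.14115987 0.5847703  0.24907629] [0.14525899 0.58987248 0.25854557]
high 5 [113.4 560. ] [0.1244855  0.5838432  0.25302113] [0.1221134  0.58015965 0.24872124] [0.12765382 0.58625862 0.25999228]
high 336 [462.65416667 576.15      ] [0.0868215  0.00513721 0.2155226 ] [ 0.06191087 -0.03675763  0.19003389] [0.10590024 0.05714769 0.25997304]
high 4 [114.8 571.9] [0.10637048 0.57958801 0.25391902] [0.10416561 0.57770279 0.249965  ] [0.10844379 0.58172797 0.25733872]
high 4 [116.2 584.5] [0.08695592 0.57557898 0.25417007] [0.08465146 0.57425492 0.24541871] [0.08797231 0.57994951 0.25642752]
```

View pics/crop0.png

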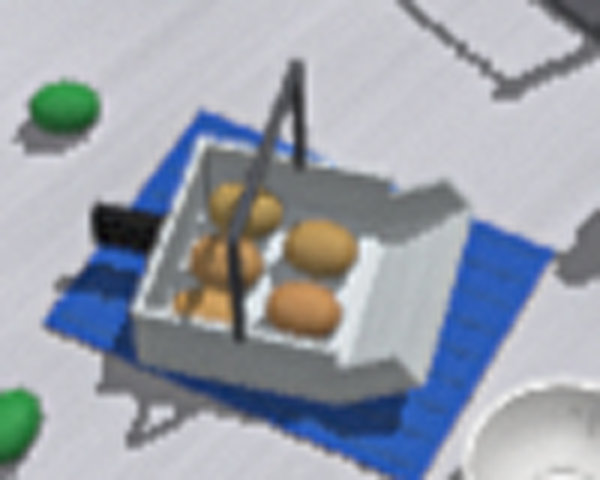

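The crop shows the tray with its five tan potatoes and its black handle at left, pixel (130,230) in the crop. Things that could be mistaken for what I want:
- **Stands:** grey (455,240) is the one I want; yellow (485,185) is not.
- **Potatoes:** tan ones in the tray at (355,362) are mine; green ones at (309,326) and (296,400) are not.
- **Drum:** steel drum (205,405) is mine; mixer bowl (380,145) and pan (95,540) are not.

Next I refine the tray and hook axes.

```bash
cat >> h.py <<'E'
def line(p):  # 2D/3D line fit: centre, direction
    c=p.mean(0); return c,np.linalg.svd(p-c)[2][0]
def Rz(a): a=np.radians(a); return np.array([[np.cos(a),-np.sin(a),0],[np.sin(a),np.cos(a),0],[0,0,1]])
def Ry(a): a=np.radians(a); return np.array([[np.cos(a),0,np.sin(a)],[0,1,0],[-np.sin(a),0,np.cos(a)]])
def go(P,R,ref=None):
    "rows' end value from present pose to TCP position P, orientation R"
    s=robot.sense() if ref is None else ref; R0=np.array(s["orientation"]); p0=np.array(s["ee_pos"])
    d=R0.T@(np.array(P)-p0)*100; a=np.degrees(cv2.Rodrigues(R0.T@R)[0].ravel())
    print("shift cm",d.round(2),"turn deg",a.round(2),"|turn|",np.linalg.norm(a).round(1))
def st():
    s=robot.sense(); print("t",round(s["t"],2),"p",np.round(s["ee_pos"],4),"q",np.round(s["qpos"],3),"F",np.round(s["ft_force"],1),"gap",round(s["finger_gap"],4),"grip",round(s["grasp_force"],1)); return s
E
python3 - <<'E'
from h import *
T=pickle.load(open("top0.pkl","rb")); S=pickle.load(open("scene0.pkl","rb"))
for nm,d in(("T",T),("S",S)):
    C=cloud(d); near=(np.hypot(C[...,0]-.565,C[...,1]+.005)<.11)
    b=C[near&(C[...,2]>.127)&(C[...,2]<.15)]
    c,u=line(b[:,:2]); print(nm,"bail",len(b),b[:,2].mean(),c,"mid",(b[:,:2]@u).ptp() if 0 else np.ptp(b[:,:2]@u),"midpt",c+u*(((b[:,:2]-c)@u).max()+((b[:,:2]-c)@u).min())/2,"ang",np.degrees(np.arctan2(u[1],u[0])))
    h=C[(d["frame"].max(2)<45)&(np.hypot(C[...,0]-.494,C[...,1]+.04)<.04)&(C[...,2]>.03)]
    c,u=line(h[:,:2]); print("handle",len(h),h.mean(0),h.min(0),h.max(0),np.degrees(np.arctan2(u[1],u[0])))
    w=C[near&(abs(C[...,2]-.052)<.006)&(d["frame"].mean(2)>90)]
    print("wall",cv2.minAreaRect((w[:,:2]*1000).astype(np.float32)))
    hk=C[(abs(C[...,0]-.525)<.1)&(abs(C[...,1]-.335)<.04)&(C[...,2]>.19)&(C[...,2]<.25)]
    c,u=line(hk[:,:2]); print("hook",len(hk),c,"ang",np.degrees(np.arctan2(u[1],u[0])),"ends",c+u*((hk[:,:2]-c)@u).min(),c+u*((hk[:,:2]-c)@u).max())
E
```

```text
T bail 130 0.13569030471156734 [ 0.56737639 -0.00078503] mid 0.12903367176104835 midpt [ 0.56850124 -0.00299439] ang 116.9819316908329
handle 57 [ 0.49404758 -0.03845074  0.05094964] [ 0.47503681 -0.05100099  0.03130062] [ 0.51107324 -0.02620657  0.05795417] -152.04749382667396
wall ((579.7167358398438, 2.5797119140625), (146.5646514892578, 129.2589111328125), 27.32462501525879)
hook 280 [0.53487725 0.3356731 ] ang 172.32257207901435 ends [0.61627417 0.32470046] [0.43375396 0.34930494]
S bail 85 0.13685437048068652 [ 0.57196306 -0.00664235] mid 0.13058880268005682 midpt [ 0.57112333 -0.00496991] ang -63.33879267205156
handle 52 [ 0.49482507 -0.04403151  0.04692444] [ 0.47717909 -0.05248396  0.03194305] [ 0.51124528 -0.03312106  0.0583509 ] 26.17676600969795
wall ((578.5300903320312, 3.1907272338867188), (150.26101684570312, 135.32183837890625), 25.95969581604004)
hook 165 [0.54980133 0.33341267] ang -7.859147163909007 ends [0.43551354 0.34918836] [0.62101023 0.32358337]
```

```bash
cat >> h.py <<'E'
D=np.diag([1.,-1,-1])
def tool(yaw,tilt): return Rz(yaw)@Ry(-tilt)@D   # tilt>0: fingers point forward along yaw
G=np.array([.491,-.043,.041])
E
python3 - <<'E'
from h import *
R=tool(27,20); st(); print(R[:,2]); go(G+R[:,2]*(.005-.11),R)
E
```

```text
t 0.1 p [ 0.2102 -0.6411  0.2447] q [ 1.104  0.427  0.074  1.607 -0.034  1.111 -0.067] F [ 0.2 -0.4  0.2] gap 0.0853 grip 0.0
[ 0.30474218  0.1552739  -0.93969262]
shift cm [ 41.77 -47.52  10.55] turn deg [ 1.48 19.96 -8.77] |turn| 21.9
```

```bash
python3 -m pendant '[{"x":10,"y":-11,"z":-3},{"x":30,"y":-35,"z":-3,"ay":5},{"x":41.8,"y":-47.5,"z":-3,"ax":1.5,"ay":20,"az":-8.8},{"x":41.8,"y":-47.5,"z":-3,"ax":1.5,"ay":20,"az":-8.8},{"x":41.8,"y":-47.5,"z":-3,"ax":1.5,"ay":20,"az":-8.8},{"x":41.8,"y":-47.5,"z":-3,"ax":1.5,"ay":20,"az":-8.8},{"x":41.8,"y":-47.5,"z":-3,"ax":1.5,"ay":20,"az":-8.8},{"x":41.8,"y":-47.5,"z":-3,"ax":1.5,"ay":20,"az":-8.8},{"x":41.8,"y":-47.5,"z":-3,"ax":1.5,"ay":20,"az":-8.8},{"x":41.8,"y":-47.5,"z":-3,"ax":1.5,"ay":20,"az":-8.8}]'; python3 - <<'E'
from h import *
R=tool(27,20); st(); go(G+R[:,2]*(.005-.11),R)
E
```

```text
t 0.1 p [ 0.2102 -0.6411  0.2447] q [ 1.104  0.427  0.074  1.607 -0.034  1.111 -0.067] F [ 0.2 -0.4  0.2] gap 0.0853 grip 0.0
shift cm [ 41.77 -47.52  10.55] turn deg [ 1.48 19.96 -8.77] |turn| 21.9invalid input
```

```bash
python3 -m pendant '[{"hand":1,"x":10,"y":-11,"z":-3,"ax":0,"ay":0,"az":0},{"hand":1,"x":30,"y":-35,"z":-3,"ax":0,"ay":5,"az":0},{"hand":1,"x":41.8,"y":-47.5,"z":-3,"ax":1.5,"ay":20,"az":-8.8},{"hand":1,"x":41.8,"y":-47.5,"z":-3,"ax":1.5,"ay":20,"az":-8.8},{"hand":1,"x":41.8,"y":-47.5,"z":-3,"ax":1.5,"ay":20,"az":-8.8},{"hand":1,"x":41.8,"y":-47.5,"z":-3,"ax":1.5,"ay":20,"az":-8.8},{"hand":1,"x":41.8,"y":-47.5,"z":-3,"ax":1.5,"ay":20,"az":-8.8},{"hand":1,"x":41.8,"y":-47.5,"z":-3,"ax":1.5,"ay":20,"az":-8.8},{"hand":1,"x":41.8,"y":-47.5,"z":-3,"ax":1.5,"ay":20,"az":-8.8},{"hand":1,"x":41.8,"y":-47.5,"z":-3,"ax":1.5,"ay":20,"az":-8.8}]'; python3 - <<'E'
from h import *
R=tool(27,20); st(); go(G+R[:,2]*(.005-.11),R)
E
```

```text
t: 1.1
ee_pos: [0.4069, -0.181, 0.2709]
orientation: [[0.837, 0.454, 0.306], [0.427, -0.891, 0.155], [0.343, 0.001, -0.939]]
ft_force: [1.4, -0.3, -1.1]
finger_gap: 0.0854
grasp_force: 0.0
t 1.1 p [ 0.4069 -0.181   0.2709] q [ 0.85  -0.054 -0.354  2.18  -0.41   0.849 -0.357] F [ 1.4 -0.3 -1.1] gap 0.0854 grip 0.0
shift cm [ 5.06 -8.5  15.81] turn deg [ 0.06 -0.03  0.04] |turn| 0.1
```

```bash
python3 -m pendant '[{"hand":1,"x":5,"y":-8.5,"z":4,"ax":0,"ay":0,"az":0},{"hand":1,"x":5,"y":-8.5,"z":4,"ax":0,"ay":0,"az":0},{"hand":1,"x":5,"y":-8.5,"z":10,"ax":0,"ay":0,"az":0},{"hand":1,"x":5,"y":-8.5,"z":15.8,"ax":0,"ay":0,"az":0},{"hand":1,"x":5,"y":-8.5,"z":15.8,"ax":0,"ay":0,"az":0},{"hand":1,"x":5,"y":-8.5,"z":15.8,"ax":0,"ay":0,"az":0},{"hand":1,"x":5,"y":-8.5,"z":15.8,"ax":0,"ay":0,"az":0}]'; python3 - <<'E'
from h import *
R=tool(27,20); st(); go(G+R[:,2]*(.005),R)
E
```

```text
t: 1.8
ee_pos: [0.458, -0.0614, 0.1398]
orientation: [[0.837, 0.455, 0.305], [0.427, -0.891, 0.156], [0.342, -0.0, -0.94]]
ft_force: [-0.7, -0.2, 0.3]
finger_gap: 0.085
grasp_force: 0.0
t 1.8 p [ 0.458  -0.0614  0.1398] q [ 0.659  0.157 -0.559  2.33  -0.282  0.4   -0.737] F [-0.7 -0.2  0.3] gap 0.085 grip 0.0
shift cm [ 0.17 -0.14 11.07] turn deg [-0.02 -0.01  0.05] |turn| 0.1
```

```bash
python3 -m pendant '[{"hand":1,"x":0.2,"y":-0.1,"z":4,"ax":0,"ay":0,"az":0},{"hand":1,"x":0.2,"y":-0.1,"z":7,"ax":0,"ay":0,"az":0},{"hand":1,"x":0.2,"y":-0.1,"z":9,"ax":0,"ay":0,"az":0},{"hand":1,"x":0.2,"y":-0.1,"z":11,"ax":0,"ay":0,"az":0},{"hand":1,"x":0.2,"y":-0.1,"z":11,"ax":0,"ay":0,"az":0},{"hand":1,"x":0.2,"y":-0.1,"z":11,"ax":0,"ay":0,"az":0},{"hand":1,"x":0.2,"y":-0.1,"z":11,"ax":0,"ay":0,"az":0}]'; python3 - <<'E'
from h import *
R=tool(27,20); st(); go(G+R[:,2]*(.005),R); save(shot("scene"),"g1.png",(190,180,330,300),5)
E
```

```text
t: 2.5
ee_pos: [0.494, -0.0444, 0.0381]
orientation: [[0.837, 0.453, 0.308], [0.426, -0.892, 0.152], [0.343, 0.004, -0.939]]
ft_force: [0.3, -0.3, -0.7]
finger_gap: 0.0858
grasp_force: 0.0
t 2.5 p [ 0.494  -0.0444  0.0381] q [ 0.643  0.453 -0.651  2.326  0.579  0.166 -1.575] F [ 0.3 -0.3 -0.7] gap 0.0858 grip 0.0
shift cm [-0.09 -0.26  0.16] turn deg [ 0.26 -0.08 -0.  ] |turn| 0.3
```

View pics/g1.png

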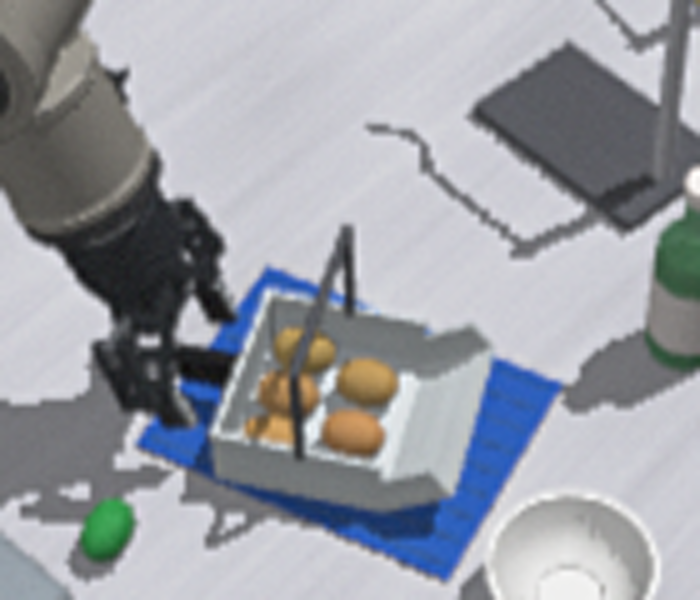

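The crop shows the open fingers straddling the black handle (205,365 in the crop). Closing.

```bash
python3 -m pendant '[{"hand":-1,"x":0,"y":-0.2,"z":0,"ax":0,"ay":0,"az":0},{"hand":-1,"x":0,"y":-0.2,"z":0,"ax":0,"ay":0,"az":0},{"hand":-1,"x":0,"y":-0.2,"z":0,"ax":0,"ay":0,"az":0},{"hand":-1,"x":0,"y":-0.2,"z":0,"ax":0,"ay":0,"az":0},{"hand":-1,"x":0,"y":-0.2,"z":0,"ax":0,"ay":0,"az":0},{"hand":-1,"x":0,"y":-0.2,"z":0,"ax":0,"ay":0,"az":0},{"hand":-1,"x":0,"y":-0.2,"z":0,"ax":0,"ay":0,"az":0},{"hand":-1,"x":0,"y":-0.2,"z":0,"ax":0,"ay":0,"az":0}]' 100 ; python3 - <<'E'
from h import *
st()
E
```

```text
t: 3.35
ee_pos: [0.4921, -0.0409, 0.0371]
orientation: [[0.837, 0.454, 0.306], [0.427, -0.891, 0.154], [0.343, 0.001, -0.939]]
ft_force: [-6.9, -1.1, 16.3]
finger_gap: 0.0103
grasp_force: 97.5
t 3.35 p [ 0.4921 -0.0409  0.0371] q [ 0.639  0.454 -0.654  2.33   0.592  0.164 -1.593] F [-6.9 -1.1 16.3] gap 0.0103 grip 97.5
```

```bash
python3 -m pendant '[{"hand":-1,"x":0.2,"y":0,"z":-0.5,"ax":0,"ay":0,"az":0},{"hand":-1,"x":0.6,"y":0,"z":-1.6,"ax":0,"ay":0,"az":0},{"hand":-1,"x":1.2,"y":0,"z":-3.3,"ax":0,"ay":0,"az":0},{"hand":-1,"x":2,"y":0,"z":-5.5,"ax":0,"ay":0,"az":0},{"hand":-1,"x":3,"y":0,"z":-8.2,"ax":0,"ay":0,"az":0},{"hand":-1,"x":4,"y":0,"z":-11,"ax":0,"ay":0,"az":0},{"hand":-1,"x":4.8,"y":0,"z":-13.1,"ax":0,"ay":0,"az":0},{"hand":-1,"x":5.3,"y":0,"z":-14.5,"ax":0,"ay":0,"az":0},{"hand":-1,"x":5.5,"y":0,"z":-15,"ax":0,"ay":0,"az":0},{"hand":-1,"x":5.5,"y":0,"z":-15,"ax":0,"ay":0,"az":0}]' ; python3 - <<'E'
from h import *
st(); d=shot("scene"); save(d,"g2.png",(190,140,350,300),3.75)
E
```

```text
t: 4.35
ee_pos: [0.4921, -0.041, 0.1967]
orientation: [[0.837, 0.454, 0.306], [0.427, -0.891, 0.154], [0.342, 0.002, -0.94]]
ft_force: [0.6, -0.3, -4.7]
finger_gap: 0.0106
grasp_force: 97.6
t 4.35 p [ 0.4921 -0.041   0.1967] q [ 1.188  0.218 -1.2    2.201  0.077  0.55  -1.131] F [ 0.6 -0.3 -4.7] gap 0.0106 grip 97.6
```

View pics/g2.png

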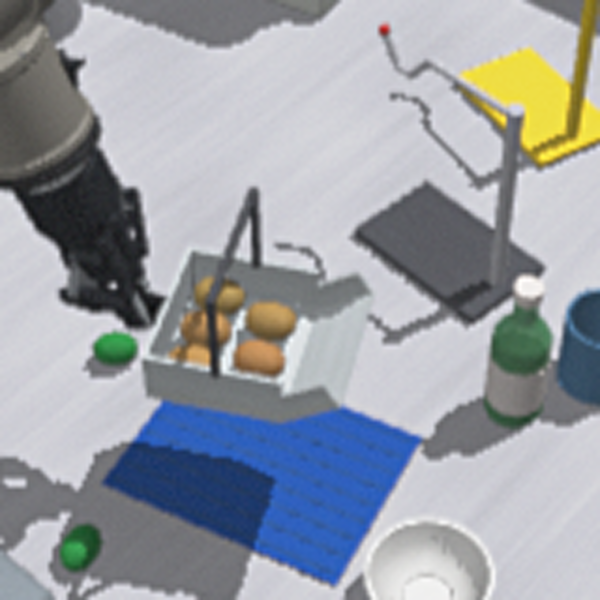

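Tray is held level with all five potatoes in it. Next is the carry to the drum.

```bash
python3 - <<'E'
from h import *
R=tool(-40,20); go(np.array([.349,-.257,.37])+R[:,2]*.005,R)
R=tool(0,20); go(np.array([.44,-.13,.37])+R[:,2]*.005,R)
E
```

```text
shift cm [-15.34  12.95 -23.56] turn deg [-2.285e+01 -2.000e-02  6.300e+01] |turn| 67.0
shift cm [ -2.22   5.68 -18.8 ] turn deg [-9.170e+00  1.000e-02  2.541e+01] |turn| 27.0
```

```bash
python3 -m pendant '[{"hand":-1,"x":0,"y":0.2,"z":-1.5,"ax":-0.5,"ay":0,"az":1.4},{"hand":-1,"x":0,"y":0.8,"z":-4,"ax":-1.5,"ay":0,"az":4.2},{"hand":-1,"x":-0.3,"y":1.8,"z":-7.5,"ax":-3,"ay":0,"az":8.3},{"hand":-1,"x":-0.8,"y":3,"z":-11.5,"ax":-5,"ay":0,"az":13.9},{"hand":-1,"x":-1.4,"y":4.2,"z":-15.5,"ax":-7,"ay":0,"az":19.4},{"hand":-1,"x":-2.2,"y":5.7,"z":-18.8,"ax":-9.2,"ay":0,"az":25.4},{"hand":-1,"x":-4,"y":7,"z":-20,"ax":-11,"ay":0,"az":30.5},{"hand":-1,"x":-6,"y":8,"z":-21,"ax":-12.5,"ay":0,"az":34.7},{"hand":-1,"x":-7,"y":8.6,"z":-21.3,"ax":-13.4,"ay":0,"az":37.1},{"hand":-1,"x":-7,"y":8.6,"z":-21.3,"ax":-13.4,"ay":0,"az":37.1}]' ; python3 - <<'E'
from h import *
st(); R=tool(-40,20); go(np.array([.349,-.257,.37])+R[:,2]*.005,R)
E
```

```text
t: 5.4
ee_pos: [0.4067, -0.1808, 0.3718]
orientation: [[0.917, -0.217, 0.333], [-0.205, -0.976, -0.072], [0.341, -0.002, -0.94]]
ft_force: [0.2, -0.1, -4.1]
finger_gap: 0.0105
grasp_force: 99.8
t 5.4 p [ 0.4067 -0.1808  0.3718] q [ 1.557 -0.35  -0.93   2.078 -0.495  0.996 -0.965] F [ 0.2 -0.1 -4.1] gap 0.0105 grip 99.8
shift cm [-3.81  8.77 -0.71] turn deg [-9.47  0.09 25.76] |turn| 27.4
```

```bash
python3 - <<'E'
from h import *
for t in (5,-10):
  R=tool(-40,t); go(np.array([.349,-.257,.37])+R[:,2]*.005,R)
E
```

```text
shift cm [-3.92  8.72 -0.72] turn deg [ -6.04 -14.62  26.85] |turn| 31.2
shift cm [-4.03  8.66 -0.77] turn deg [ -2.51 -29.33  27.64] |turn| 40.4
```

```bash
python3 -m pendant '[{"hand":-1,"x":-0.4,"y":0.9,"z":-0.1,"ax":-0.6,"ay":-1.5,"az":2.7},{"hand":-1,"x":-1.2,"y":2.7,"z":-0.2,"ax":-1.8,"ay":-4.4,"az":8},{"hand":-1,"x":-2,"y":4.4,"z":-0.4,"ax":-3,"ay":-7.3,"az":13.4},{"hand":-1,"x":-2.8,"y":6.2,"z":-0.5,"ax":-4.2,"ay":-10.2,"az":18.8},{"hand":-1,"x":-3.5,"y":7.8,"z":-0.6,"ax":-5.4,"ay":-13.1,"az":24.2},{"hand":-1,"x":-3.9,"y":8.7,"z":-0.7,"ax":-6,"ay":-14.6,"az":26.8},{"hand":-1,"x":-3.9,"y":8.7,"z":-0.7,"ax":-6,"ay":-14.6,"az":26.8},{"hand":-1,"x":-3.9,"y":8.7,"z":-0.7,"ax":-6,"ay":-14.6,"az":26.8}]' ; python3 - <<'E'
from h import *
st()
for t,z in ((-10,.37),(-25,.36),(-50,.355)):
  R=tool(-40,t); go(np.array([.349,-.257,z])+R[:,2]*.005,R)
E
```

```text
t: 6.2
ee_pos: [0.3515, -0.2559, 0.3654]
orientation: [[0.767, -0.638, 0.07], [-0.635, -0.77, -0.054], [0.089, -0.003, -0.996]]
ft_force: [0.4, 1.1, -4.4]
finger_gap: 0.0107
grasp_force: 99.5
t 6.2 p [ 0.3515 -0.2559  0.3654] q [ 1.865 -0.189 -1.185  1.946 -0.191  1.184 -1.518] F [ 0.4  1.1 -4.4] gap 0.0107 grip 99.5
shift cm [-0.21  0.25  0.02] turn deg [ -0.15 -15.1    0.4 ] |turn| 15.1
shift cm [-0.42  0.25  0.96] turn deg [ -0.1  -30.1    0.42] |turn| 30.1
shift cm [-0.62  0.25  1.31] turn deg [-1.00e-02 -5.51e+01  4.40e-01] |turn| 55.1
```

```bash
python3 -m pendant '[{"hand":-1,"x":-0.1,"y":0.1,"z":0,"ax":0,"ay":-4,"az":0},{"hand":-1,"x":-0.1,"y":0.2,"z":0,"ax":0,"ay":-9,"az":0},{"hand":-1,"x":-0.2,"y":0.2,"z":0,"ax":0,"ay":-15,"az":0.4},{"hand":-1,"x":-0.3,"y":0.2,"z":0.4,"ax":0,"ay":-20,"az":0.4},{"hand":-1,"x":-0.4,"y":0.2,"z":0.8,"ax":0,"ay":-25,"az":0.4},{"hand":-1,"x":-0.4,"y":0.2,"z":1,"ax":0,"ay":-29,"az":0.4},{"hand":-1,"x":-0.5,"y":0.2,"z":1,"ax":0,"ay":-33,"az":0.4},{"hand":-1,"x":-0.5,"y":0.2,"z":1.1,"ax":0,"ay":-37,"az":0.4},{"hand":-1,"x":-0.6,"y":0.2,"z":1.2,"ax":0,"ay":-41,"az":0.4},{"hand":-1,"x":-0.6,"y":0.2,"z":1.3,"ax":0,"ay":-45,"az":0.4}]' ; python3 - <<'E'
from h import *
st()
for t,z in ((-45,.355),(-52,.355),):
  R=tool(-40,t); go(np.array([.349,-.257,z])+R[:,2]*.005,R)
E
```

```text
t: 7.2
ee_pos: [0.3468, -0.2542, 0.3524]
orientation: [[0.587, -0.643, -0.492], [-0.492, -0.766, 0.414], [-0.643, -0.001, -0.766]]
ft_force: [0.2, -0.2, -2.1]
finger_gap: 0.0107
grasp_force: 100.5
t 7.2 p [ 0.3468 -0.2542  0.3524] q [ 1.309  0.55  -1.077  1.608  0.139  1.888 -2.125] F [ 0.2 -0.2 -2.1] gap 0.0107 grip 100.5
shift cm [0.05 0.07 0.07] turn deg [-0.06 -5.    0.01] |turn| 5.0
shift cm [-0.01  0.07  0.06] turn deg [ -0.06 -12.     0.02] |turn| 12.0
```

```bash
python3 -m pendant '[{"hand":-1,"x":0,"y":0.1,"z":0.1,"ax":0,"ay":-4,"az":0},{"hand":-1,"x":0,"y":0.1,"z":0.1,"ax":0,"ay":-8,"az":0},{"hand":-1,"x":0,"y":0.1,"z":0.1,"ax":0,"ay":-12,"az":0},{"hand":-1,"x":0,"y":0.1,"z":0.1,"ax":0,"ay":-12,"az":0},{"hand":-1,"x":0,"y":0.1,"z":0.1,"ax":0,"ay":-12,"az":0},{"hand":-1,"x":0,"y":0.1,"z":0.1,"ax":0,"ay":-12,"az":0}]' ; python3 - <<'E'
from h import *
st()
d=shot("scene");e=shot("top"); a=d["frame"][210:400,60:300]; b=e["frame"][170:340,330:560]
a=cv2.resize(a,None,fx=1.65,fy=1.65);b=cv2.resize(b,(a.shape[1],a.shape[0])); cv2.imwrite("pics/p1.png",np.hstack([a,b])[...,::-1])
E
```

```text
t: 7.8
ee_pos: [0.3451, -0.255, 0.3521]
orientation: [[0.473, -0.644, -0.6], [-0.4, -0.765, 0.506], [-0.785, 0.001, -0.62]]
ft_force: [0.2, 0.7, -2.9]
finger_gap: 0.0106
grasp_force: 100.5
t 7.8 p [ 0.3451 -0.255   0.3521] q [ 1.233  0.653 -1.012  1.552  0.085  2.026 -2.176] F [ 0.2  0.7 -2.9] gap 0.0106 grip 100.5
```

View pics/p1.png

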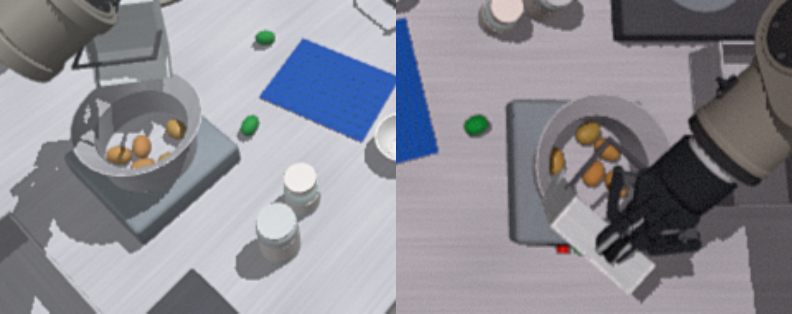

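All five potatoes are in the drum; in the right half I count them at (588,132), (607,150), (558,162), (593,173) and (617,183). The tray is empty. Now back to the mat.

```bash
python3 - <<'E'
from h import *
R=tool(-40,-20); go([.345,-.255,.40],R)
R=tool(-12,20); go([.41,-.17,.38],R)
E
```

```text
shift cm [-3.75 -0.02 -2.96] turn deg [-0.04 31.75 -0.17] |turn| 31.7
shift cm [ -2.51 -10.71  -1.32] turn deg [ -8.16  70.23 -28.93] |turn| 76.4
```

```bash
python3 -m pendant '[{"hand":-1,"x":-1.9,"y":0,"z":-1.5,"ax":0,"ay":2,"az":0},{"hand":-1,"x":-3.7,"y":0,"z":-3,"ax":0,"ay":8,"az":0},{"hand":-1,"x":-3.7,"y":0,"z":-3,"ax":0,"ay":16,"az":0},{"hand":-1,"x":-3.7,"y":0,"z":-3,"ax":0,"ay":24,"az":0},{"hand":-1,"x":-3.7,"y":0,"z":-3,"ax":0,"ay":31,"az":0},{"hand":-1,"x":-3.3,"y":-3,"z":-2.5,"ax":-2,"ay":39,"az":-7},{"hand":-1,"x":-3,"y":-6,"z":-2,"ax":-4,"ay":47,"az":-15},{"hand":-1,"x":-2.8,"y":-8,"z":-1.6,"ax":-6,"ay":55,"az":-20},{"hand":-1,"x":-2.5,"y":-10,"z":-1.4,"ax":-7,"ay":63,"az":-26},{"hand":-1,"x":-2.5,"y":-10.7,"z":-1.3,"ax":-8.2,"ay":70.2,"az":-29}]' ; python3 - <<'E'
from h import *
st()
R=tool(18,20); go([.497,-.0155,.20],R)
E
```

```text
t: 8.9
ee_pos: [0.4109, -0.169, 0.3795]
orientation: [[0.936, -0.252, 0.246], [-0.248, -0.968, -0.046], [0.249, -0.018, -0.968]]
ft_force: [0.9, 0.9, -5.9]
finger_gap: 0.0105
grasp_force: 100.4
t 8.9 p [ 0.4109 -0.169   0.3795] q [ 1.549 -0.295 -0.995  2.006 -0.381  1.083 -1.139] F [ 0.9  0.9 -5.9] gap 0.0105 grip 100.4
shift cm [ -0.22 -16.69  18.79] turn deg [  8.67   5.11 -31.43] |turn| 33.0
```

```bash
python3 -m pendant '[{"hand":-1,"x":0,"y":-3,"z":0,"ax":1,"ay":1,"az":-4},{"hand":-1,"x":0,"y":-7,"z":1,"ax":2,"ay":2,"az":-9},{"hand":-1,"x":0,"y":-11,"z":4,"ax":4,"ay":3,"az":-15},{"hand":-1,"x":-0.2,"y":-15,"z":8,"ax":6,"ay":4,"az":-22},{"hand":-1,"x":-0.2,"y":-16.7,"z":12,"ax":8,"ay":5,"az":-29},{"hand":-1,"x":-0.2,"y":-16.7,"z":15.5,"ax":8.7,"ay":5.1,"az":-31.4},{"hand":-1,"x":-0.2,"y":-16.7,"z":18,"ax":8.7,"ay":5.1,"az":-31.4},{"hand":-1,"x":-0.2,"y":-16.7,"z":18.8,"ax":8.7,"ay":5.1,"az":-31.4},{"hand":-1,"x":-0.2,"y":-16.7,"z":18.8,"ax":8.7,"ay":5.1,"az":-31.4}]' ; python3 - <<'E'
from h import *
st()
R=tool(18,20); go([.497,-.0155,.041],R)
E
```

```text
t: 9.8
ee_pos: [0.4951, -0.015, 0.1989]
orientation: [[0.897, 0.306, 0.319], [0.284, -0.952, 0.114], [0.338, -0.012, -0.941]]
ft_force: [0.0, 0.7, -2.7]
finger_gap: 0.0103
grasp_force: 100.5
t 9.8 p [ 0.4951 -0.015   0.1989] q [ 1.077  0.175 -1.164  2.215  0.127  0.527 -1.415] F [ 0.   0.7 -2.7] gap 0.0103 grip 100.5
shift cm [-5.19  0.29 14.91] turn deg [-0.58  0.23 -0.39] |turn| 0.7
```

```bash
python3 -m pendant '[{"hand":-1,"x":-0.7,"y":0.1,"z":2,"ax":-0.2,"ay":0.1,"az":-0.1},{"hand":-1,"x":-2,"y":0.2,"z":5.5,"ax":-0.4,"ay":0.2,"az":-0.2},{"hand":-1,"x":-3.3,"y":0.3,"z":9.5,"ax":-0.6,"ay":0.2,"az":-0.4},{"hand":-1,"x":-4.4,"y":0.3,"z":12.5,"ax":-0.6,"ay":0.2,"az":-0.4},{"hand":-1,"x":-4.9,"y":0.3,"z":14,"ax":-0.6,"ay":0.2,"az":-0.4},{"hand":-1,"x":-5.1,"y":0.3,"z":14.6,"ax":-0.6,"ay":0.2,"az":-0.4},{"hand":-1,"x":-5.2,"y":0.3,"z":14.9,"ax":-0.6,"ay":0.2,"az":-0.4},{"hand":-1,"x":-5.2,"y":0.3,"z":14.9,"ax":-0.6,"ay":0.2,"az":-0.4}]' ; python3 - <<'E'
from h import *
s=st(); print(np.round(s["orientation"],3))
R=tool(18,20); go([.497,-.0155,.038],R)
E
```

```text
t: 10.6
ee_pos: [0.4993, -0.0175, 0.0441]
orientation: [[0.893, 0.306, 0.33], [0.289, -0.952, 0.101], [0.345, 0.006, -0.938]]
ft_force: [-0.0, 0.3, -3.1]
finger_gap: 0.0109
grasp_force: 100.4
t 10.6 p [ 0.4993 -0.0175  0.0441] q [ 0.49   0.415 -0.597  2.347  0.947  0.168 -2.201] F [-0.   0.3 -3.1] gap 0.0109 grip 100.4
[[ 0.893  0.306  0.33 ]
 [ 0.289 -0.952  0.101]
 [ 0.345  0.006 -0.938]]
shift cm [-0.36 -0.26  0.52] turn deg [ 0.36 -0.2  -0.03] |turn| 0.4
```

```bash
python3 -m pendant '[{"hand":-1,"x":0.3,"y":-0.2,"z":0.5,"ax":0.4,"ay":-0.2,"az":0},{"hand":-1,"x":0.3,"y":-0.2,"z":0.8,"ax":0.4,"ay":-0.2,"az":0},{"hand":-1,"x":0.3,"y":-0.2,"z":0.8,"ax":0.4,"ay":-0.2,"az":0}]' ; python3 - <<'E'
from h import *
s=st(); print(np.round(s["orientation"],3))
R=tool(18,20); go([.505,-.0155,.038],R)
E
```

```text
t: 10.9
ee_pos: [0.5045, -0.0138, 0.0373]
orientation: [[0.894, 0.308, 0.325], [0.289, -0.951, 0.108], [0.342, -0.002, -0.94]]
ft_force: [0.8, 0.7, -0.8]
finger_gap: 0.0106
grasp_force: 100.6
t 10.9 p [ 0.5045 -0.0138  0.0373] q [ 0.484  0.438 -0.597  2.336  0.987  0.17  -2.24 ] F [ 0.8  0.7 -0.8] gap 0.0106 grip 100.6
[[ 0.894  0.308  0.325]
 [ 0.289 -0.951  0.108]
 [ 0.342 -0.002 -0.94 ]]
shift cm [ 0.02  0.18 -0.07] turn deg [-0.1  -0.03 -0.08] |turn| 0.1
```

The weight has come off the wrist, so the tray is resting on the mat. Releasing and backing off.

```bash
python3 -m pendant '[{"hand":-0.5,"x":0,"y":0,"z":0.1,"ax":0,"ay":0,"az":0},{"hand":0.3,"x":0,"y":0,"z":0.1,"ax":0,"ay":0,"az":0},{"hand":1,"x":0,"y":0,"z":0,"ax":0,"ay":0,"az":0},{"hand":1,"x":0,"y":0,"z":0,"ax":0,"ay":0,"az":0},{"hand":1,"x":0,"y":0,"z":0,"ax":0,"ay":0,"az":0},{"hand":1,"x":0,"y":0,"z":-3,"ax":0,"ay":0,"az":0},{"hand":1,"x":0,"y":0,"z":-7,"ax":0,"ay":0,"az":0},{"hand":1,"x":0,"y":0,"z":-12,"ax":0,"ay":0,"az":0},{"hand":1,"x":0,"y":0,"z":-17,"ax":0,"ay":0,"az":0},{"hand":1,"x":0,"y":0,"z":-20,"ax":0,"ay":0,"az":0}]' ; cat >> h.py <<'E'
def tray(d,c,z0=.004):
    C=cloud(d); near=np.hypot(C[...,0]-c[0],C[...,1]-c[1])<.09; black=d["frame"].max(2)
    b=C[near&(C[...,2]>z0+.123)&(C[...,2]<z0+.146)]; m,u=line(b[:,:2]); s=(b[:,:2]-m)@u
    print("bail n",len(b),"z",b[:,2].mean().round(4),"len",np.ptp(s).round(4),"mid",(m+u*(s.max()+s.min())/2).round(4),"ang",np.degrees(np.arctan2(u[1],u[0])).round(1))
E
python3 - <<'E'
from h import *
s=st()
for n in("top","scene"):
    d=shot(n); tray(d,(.58,.013)); 
save(d,"m1.png",(170,140,370,300),3.5)
E
```

```text
t: 11.9
ee_pos: [0.4646, -0.0334, 0.1531]
orientation: [[0.897, 0.302, 0.322], [0.284, -0.953, 0.1], [0.338, 0.002, -0.941]]
ft_force: [-1.0, -0.9, 0.6]
finger_gap: 0.0856
grasp_force: 0.0
t 11.9 p [ 0.4646 -0.0334  0.1531] q [ 1.112  0.228 -1.176  2.314  0.289  0.418 -1.529] F [-1.  -0.9  0.6] gap 0.0856 grip 0.0
bail n 133 z 0.1358 len 0.1299 mid [0.5855 0.012 ] ang 107.8
bail n 88 z 0.1372 len 0.1257 mid [0.5885 0.009 ] ang -72.2
```

View pics/m1.png

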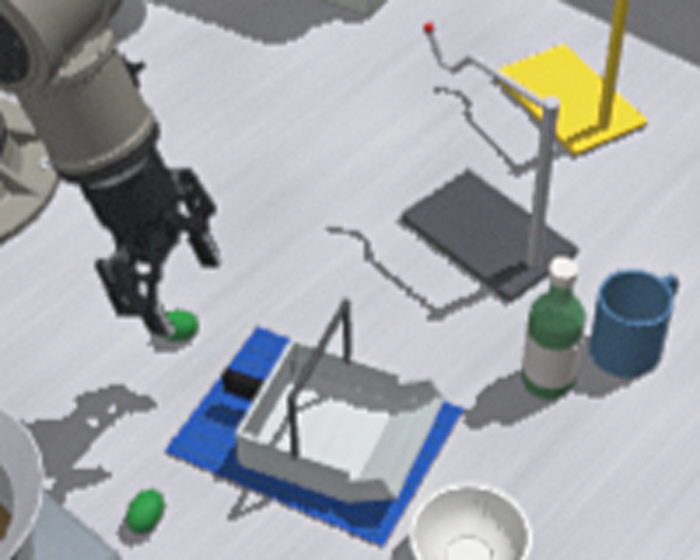

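The tray sits upright on the mat with its bail at about (320,350) in the crop, released. Next I grip the bail 30 mm off centre, on its −y side, so the hook has room.

```bash
python3 - <<'E'
from h import *
R=tool(107.8,0); go([.596,-.018,.24],R); print(np.array(robot.sense()["orientation"])[2])
R=tool(60,10); go([.53,-.03,.25],R)
E
```

```text
shift cm [15.08  2.37 -3.62] turn deg [ 15.87 -15.3  -89.34] |turn| 92.0
[ 0.3394679   0.00525487 -0.94060296]
shift cm [ 9.16  1.55 -6.82] turn deg [ 11.26  -9.28 -41.12] |turn| 43.6
```

```bash
python3 -m pendant '[{"hand":1,"x":1.5,"y":0,"z":-4,"ax":0,"ay":0,"az":0},{"hand":1,"x":3,"y":0,"z":-8,"ax":1,"ay":-1,"az":-7},{"hand":1,"x":5,"y":1,"z":-8,"ax":3,"ay":-3,"az":-15},{"hand":1,"x":7,"y":1,"z":-7.5,"ax":5,"ay":-5,"az":-23},{"hand":1,"x":9,"y":1.5,"z":-7,"ax":7,"ay":-7,"az":-31},{"hand":1,"x":11,"y":1.8,"z":-6,"ax":9,"ay":-9,"az":-39},{"hand":1,"x":12.5,"y":2,"z":-5,"ax":10,"ay":-10,"az":-47},{"hand":1,"x":14,"y":2.2,"z":-4.5,"ax":11,"ay":-11,"az":-55},{"hand":1,"x":15,"y":2.4,"z":-4,"ax":12,"ay":-12,"az":-63},{"hand":1,"x":15,"y":2.4,"z":-4,"ax":13,"ay":-13,"az":-71}]' ; python3 - <<'E'
from h import *
s=st(); R=tool(107.8,0); go([.596,-.018,.20],R)
E
```

```text
t: 13.0
ee_pos: [0.5956, -0.0177, 0.2396]
orientation: [[0.021, 0.999, 0.034], [0.998, -0.023, 0.058], [0.059, 0.032, -0.998]]
ft_force: [0.6, -1.0, 0.1]
finger_gap: 0.0854
grasp_force: 0.0
t 13.0 p [ 0.5956 -0.0177  0.2396] q [ 0.815  0.528 -1.156  1.768  0.48   1.136 -0.499] F [ 0.6 -1.   0.1] gap 0.0854 grip 0.0
shift cm [-0.26 -0.08  3.95] turn deg [  2.4   -3.03 -19.06] |turn| 19.4
```

```bash
python3 -m pendant '[{"hand":1,"x":-0.3,"y":-0.1,"z":1,"ax":1,"ay":-1.2,"az":-7},{"hand":1,"x":-0.3,"y":-0.1,"z":3,"ax":2,"ay":-2.4,"az":-14},{"hand":1,"x":-0.3,"y":-0.1,"z":4,"ax":2.4,"ay":-3,"az":-19},{"hand":1,"x":-0.3,"y":-0.1,"z":4,"ax":2.4,"ay":-3,"az":-19},{"hand":1,"x":-0.3,"y":-0.1,"z":4,"ax":2.4,"ay":-3,"az":-19}]' ; python3 - <<'E'
from h import *
s=st(); R=tool(107.8,0); go([.596,-.018,.129],R)
E
```

```text
t: 13.5
ee_pos: [0.5946, -0.0182, 0.2006]
orientation: [[-0.297, 0.955, 0.001], [0.955, 0.297, 0.002], [0.002, 0.001, -1.0]]
ft_force: [-0.8, 0.2, 0.3]
finger_gap: 0.0854
grasp_force: 0.0
t 13.5 p [ 0.5946 -0.0182  0.2006] q [ 0.768  0.602 -1.159  1.786  0.599  1.16  -0.279] F [-0.8  0.2  0.3] gap 0.0854 grip 0.0
shift cm [-0.03  0.13  7.16] turn deg [ 0.07 -0.1  -0.51] |turn| 0.5
```

```bash
python3 -m pendant '[{"hand":1,"x":0,"y":0.1,"z":3,"ax":0,"ay":0,"az":-0.5},{"hand":1,"x":0,"y":0.1,"z":5.5,"ax":0,"ay":0,"az":-0.5},{"hand":1,"x":0,"y":0.1,"z":7.1,"ax":0,"ay":0,"az":-0.5},{"hand":0,"x":0,"y":0.1,"z":7.1,"ax":0,"ay":0,"az":-0.5},{"hand":-1,"x":0,"y":0.1,"z":7.1,"ax":0,"ay":0,"az":-0.5},{"hand":-1,"x":0,"y":0.1,"z":7.1,"ax":0,"ay":0,"az":-0.5},{"hand":-1,"x":0,"y":0.1,"z":7.1,"ax":0,"ay":0,"az":-0.5},{"hand":-1,"x":0,"y":0.1,"z":7.1,"ax":0,"ay":0,"az":-0.5},{"hand":-1,"x":0,"y":0.1,"z":7.1,"ax":0,"ay":0,"az":-0.5},{"hand":-1,"x":0,"y":0.1,"z":7.1,"ax":0,"ay":0,"az":-0.5}]' 110; python3 - <<'E'
from h import *
s=st(); print(np.round(s["orientation"],3))
E
```

```text
t: 14.5
ee_pos: [0.5955, -0.0181, 0.1307]
orientation: [[-0.308, 0.951, 0.001], [0.951, 0.308, 0.002], [0.001, 0.001, -1.0]]
ft_force: [-5.7, -2.4, 9.8]
finger_gap: 0.0042
grasp_force: 108.0
t 14.5 p [ 0.5955 -0.0181  0.1307] q [ 0.717  0.676 -1.091  1.841  0.688  1.061 -0.333] F [-5.7 -2.4  9.8] gap 0.0042 grip 108.0
[[-0.308  0.951  0.001]
 [ 0.951  0.308  0.002]
 [ 0.001  0.001 -1.   ]]
```

```bash
python3 -m pendant '[{"hand":-1,"x":0,"y":0,"z":-0.4,"ax":0,"ay":0,"az":0},{"hand":-1,"x":0,"y":0,"z":-1.2,"ax":0,"ay":0,"az":0},{"hand":-1,"x":0,"y":0,"z":-2.4,"ax":0,"ay":0,"az":0},{"hand":-1,"x":0,"y":0,"z":-4.4,"ax":0,"ay":0,"az":0},{"hand":-1,"x":0,"y":0,"z":-7,"ax":0,"ay":0,"az":0},{"hand":-1,"x":0,"y":0,"z":-9.6,"ax":0,"ay":0,"az":0},{"hand":-1,"x":0,"y":0,"z":-11.6,"ax":0,"ay":0,"az":0},{"hand":-1,"x":0,"y":0,"z":-12.7,"ax":0,"ay":0,"az":0},{"hand":-1,"x":0,"y":0,"z":-13,"ax":0,"ay":0,"az":0},{"hand":-1,"x":0,"y":0,"z":-13,"ax":0,"ay":0,"az":0}]'; python3 - <<'E'
from h import *
s=st(); d=shot("scene"); save(d,"b1.png",(190,80,390,290),2.8)
C=cloud(d)
R=tool(82.25,0); go([.38,.20,.27],R)
E
```

```text
t: 15.5
ee_pos: [0.5952, -0.0184, 0.2599]
orientation: [[-0.308, 0.951, 0.001], [0.951, 0.308, 0.002], [0.002, 0.001, -1.0]]
ft_force: [0.8, 0.3, -3.1]
finger_gap: 0.0042
grasp_force: 107.8
t 15.5 p [ 0.5952 -0.0184  0.2599] q [ 0.781  0.525 -1.164  1.724  0.508  1.235 -0.195] F [ 0.8  0.3 -3.1] gap 0.0042 grip 107.8
shift cm [ 27.41 -13.72  -1.02] turn deg [-1.00e-02 -1.20e-01  2.57e+01] |turn| 25.7
```

View pics/b1.png

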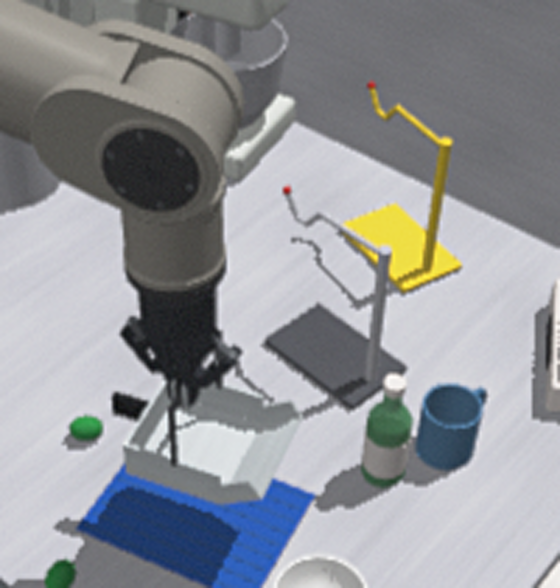

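The tray hangs level from the bail and is clear of the mat. I'll swing it in on the robot side of the hook, clear of the hook tip.

```bash
python3 -m pendant '[{"hand":-1,"x":0.4,"y":-0.2,"z":0,"ax":0,"ay":0,"az":0.4},{"hand":-1,"x":1.5,"y":-0.8,"z":0,"ax":0,"ay":0,"az":1.5},{"hand":-1,"x":3.5,"y":-1.8,"z":-0.1,"ax":0,"ay":0,"az":3.4},{"hand":-1,"x":6,"y":-3,"z":-0.2,"ax":0,"ay":0,"az":5.7},{"hand":-1,"x":9,"y":-4.5,"z":-0.3,"ax":0,"ay":0,"az":8.5},{"hand":-1,"x":12,"y":-6,"z":-0.4,"ax":0,"ay":0,"az":11.3},{"hand":-1,"x":15,"y":-7.5,"z":-0.5,"ax":0,"ay":0,"az":14.1},{"hand":-1,"x":18,"y":-9,"z":-0.6,"ax":0,"ay":0,"az":16.9},{"hand":-1,"x":20.5,"y":-10.3,"z":-0.7,"ax":0,"ay":0,"az":19.2},{"hand":-1,"x":22.5,"y":-11.3,"z":-0.8,"ax":0,"ay":0,"az":21.1}]'; python3 -m pendant '[{"hand":-1,"x":1.5,"y":-1,"z":0,"ax":0,"ay":0,"az":2},{"hand":-1,"x":2.2,"y":-1.6,"z":0,"ax":0,"ay":0,"az":3.6},{"hand":-1,"x":2.5,"y":-1.8,"z":0,"ax":0,"ay":0,"az":4.4},{"hand":-1,"x":2.5,"y":-1.8,"z":0,"ax":0,"ay":0,"az":4.4}]'; python3 - <<'E'
from h import *
s=st()
R=tool(82.25,0); go([.375,.327,.267],R)
E
```

```text
t: 16.55
ee_pos: [0.4161, 0.1624, 0.2678]
orientation: [[0.056, 0.998, 0.0], [0.998, -0.056, 0.001], [0.001, 0.0, -1.0]]
ft_force: [-0.1, -0.0, -3.4]
finger_gap: 0.0041
grasp_force: 107.7
t: 16.95
ee_pos: [0.4012, 0.1872, 0.2681]
orientation: [[0.131, 0.991, 0.0], [0.991, -0.131, 0.002], [0.002, 0.0, -1.0]]
ft_force: [0.5, -0.5, -3.6]
finger_gap: 0.0042
grasp_force: 107.7
t 16.95 p [0.4012 0.1872 0.2681] q [ 0.56   0.133 -1.193  2.023  0.14   1.072 -0.828] F [ 0.5 -0.5 -3.6] gap 0.0042 grip 107.7
shift cm [13.51 -4.42  0.13] turn deg [ 0.01 -0.1   0.24] |turn| 0.3
```

```bash
python3 -m pendant '[{"hand":-1,"x":0,"y":-1,"z":0,"ax":0,"ay":0,"az":0},{"hand":-1,"x":1,"y":-2.5,"z":0.1,"ax":0,"ay":0,"az":0},{"hand":-1,"x":3,"y":-4,"z":0.1,"ax":0,"ay":0,"az":0.2},{"hand":-1,"x":5.5,"y":-4.4,"z":0.1,"ax":0,"ay":-0.1,"az":0.2},{"hand":-1,"x":8,"y":-4.4,"z":0.1,"ax":0,"ay":-0.1,"az":0.2},{"hand":-1,"x":10.5,"y":-4.4,"z":0.1,"ax":0,"ay":-0.1,"az":0.2},{"hand":-1,"x":12.5,"y":-4.4,"z":0.1,"ax":0,"ay":-0.1,"az":0.2},{"hand":-1,"x":13.5,"y":-4.4,"z":0.1,"ax":0,"ay":-0.1,"az":0.2},{"hand":-1,"x":13.5,"y":-4.4,"z":0.1,"ax":0,"ay":-0.1,"az":0.2},{"hand":-1,"x":13.5,"y":-4.4,"z":0.1,"ax":0,"ay":-0.1,"az":0.2}]'; cat >> h.py <<'E'
def bail(d,c,zb,r=.085):
    "legs of the bail: points below the fingers, over the walls"
    C=cloud(d); f=d["frame"].astype(int); near=np.hypot(C[...,0]-c[0],C[...,1]-c[1])<r
    b=C[near&(C[...,2]>zb-.012)&(C[...,2]<zb+.012)]
    return b
E
python3 - <<'E'
from h import *
s=st(); 
sy=np.array([.135,.991]); mid=np.array(s["ee_pos"][:2])+.03*sy; print("mid",mid)
for n in("top","scene"):
    d=shot(n); C=cloud(d); x=(C[...,:2]-mid)@np.array([.991,-.135]); y=(C[...,:2]-mid)@sy
    b=C[(abs(x)<.02)&(y>.01)&(y<.09)&(abs(C[...,2]-.27)<.014)]
    if len(b)>5: print(n,len(b),"x",np.median((b[:,:2]-mid)@np.array([.991,-.135])),"y",np.percentile((b[:,:2]-mid)@sy,[0,5,95,100]),"z",np.percentile(b[:,2],[5,50,95]))
    save(d,n+"h.png",(60,150,300,330) if n=="top" else (170,60,400,280),2.2)
a=cv2.imread("pics/toph.png");b=cv2.imread("pics/sceneh.png");h=390
cv2.imwrite("pics/hh.png",np.hstack([cv2.resize(i,(int(i.shape[1]*.75),int(i.shape[0]*.75)))[:290] for i in(a,b)]))
E
```

```text
t: 17.95
ee_pos: [0.3754, 0.326, 0.2675]
orientation: [[0.134, 0.991, -0.0], [0.991, -0.134, -0.0], [-0.0, -0.0, -1.0]]
ft_force: [0.2, 0.7, -2.6]
finger_gap: 0.0043
grasp_force: 107.8
t 17.95 p [0.3754 0.326  0.2675] q [ 0.166  0.286 -1.165  1.92   0.292  1.123 -1.247] F [ 0.2  0.7 -2.6] gap 0.0043 grip 107.8
mid [0.37949809 0.35573518]
scene 27 x 0.0031007886246534997 y [0.01377002 0.01749173 0.06315034 0.06580406] z [0.26240075 0.27312941 0.27671331]
```

View pics/hh.png

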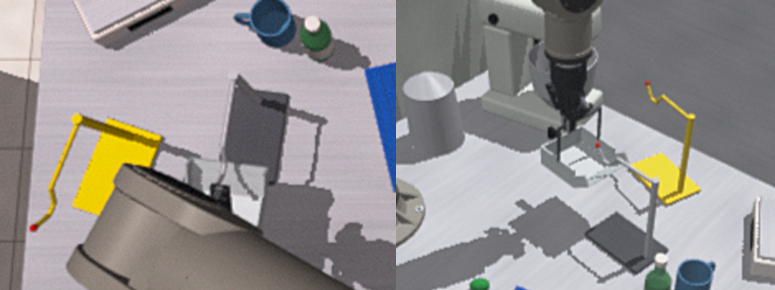

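The bail hangs just in front of the red hook tip (597,145 in the right half). Its measured end matches the expected centring to about 1 mm. I'll move it over the tip, then lower it.

```bash
python3 -m pendant '[{"hand":-1,"x":0,"y":0.4,"z":0,"ax":0,"ay":0,"az":0},{"hand":-1,"x":0,"y":1.4,"z":0,"ax":0,"ay":0,"az":0},{"hand":-1,"x":0.1,"y":3,"z":0,"ax":0,"ay":0,"az":0},{"hand":-1,"x":0.1,"y":5,"z":0,"ax":0,"ay":0,"az":0},{"hand":-1,"x":0.1,"y":7,"z":0,"ax":0,"ay":0,"az":0},{"hand":-1,"x":0.1,"y":8.3,"z":0,"ax":0,"ay":0,"az":0},{"hand":-1,"x":0.1,"y":8.8,"z":0,"ax":0,"ay":0,"az":0},{"hand":-1,"x":0.1,"y":8.8,"z":0,"ax":0,"ay":0,"az":0},{"hand":-1,"x":0.1,"y":8.8,"z":0,"ax":0,"ay":0,"az":0}]'; python3 - <<'E'
from h import *
s=st(); R=tool(82.25,0); go([.463,.3153,.205],R)
d=shot("scene"); C=cloud(d); sy=np.array([.135,.991]); sx=np.array([.991,-.135]); o=np.array([.467,.345])
x=(C[...,:2]-o)@sx; y=(C[...,:2]-o)@sy
b=(abs(x)<.02)&(y>.01)&(y<.09)&(abs(C[...,2]-.27)<.014); print(b.sum(),np.median(x[b]),np.percentile(y[b],[0,5,95,100]),np.percentile(C[b][:,2],[5,50,95]))
k=(abs(y)<.03)&(x>.03)&(x<.13)&(abs(C[...,2]-.231)<.01); print("hook y",k.sum(),np.median(y[k]) if k.sum() else 0)
E
```

```text
t: 18.95
ee_pos: [0.4626, 0.316, 0.2676]
orientation: [[0.134, 0.991, -0.0], [0.991, -0.134, 0.001], [0.001, -0.0, -1.0]]
ft_force: [0.3, 0.3, -3.7]
finger_gap: 0.004
grasp_force: 107.7
t 18.95 p [0.4626 0.316  0.2676] q [ 0.151  0.405 -1.089  1.793  0.387  1.18  -1.191] F [ 0.3  0.3 -3.7] gap 0.004 grip 107.7
shift cm [-0.07  0.05  6.26] turn deg [-0.01 -0.03  0.05] |turn| 0.1
21 0.002946044155514493 [0.01128683 0.02530965 0.06534281 0.06705204] [0.26204755 0.27146531 0.27566663]
hook y 54 -0.00027990674706225387
```

```bash
python3 -m pendant '[{"hand":-1,"x":-0.1,"y":0,"z":0.6,"ax":0,"ay":0,"az":0},{"hand":-1,"x":-0.1,"y":0,"z":1.8,"ax":0,"ay":0,"az":0},{"hand":-1,"x":-0.1,"y":0,"z":3.2,"ax":0,"ay":0,"az":0},{"hand":-1,"x":-0.1,"y":0,"z":4.6,"ax":0,"ay":0,"az":0},{"hand":-1,"x":-0.1,"y":0,"z":5.4,"ax":0,"ay":0,"az":0},{"hand":-1,"x":-0.1,"y":0,"z":5.8,"ax":0,"ay":0,"az":0},{"hand":-1,"x":-0.1,"y":0,"z":6,"ax":0,"ay":0,"az":0},{"hand":-1,"x":-0.1,"y":0,"z":6,"ax":0,"ay":0,"az":0}]'; python3 -c "
from h import *
st()"
```

```text
t: 19.8
ee_pos: [0.4632, 0.3148, 0.2076]
orientation: [[0.135, 0.991, 0.0], [0.991, -0.135, 0.001], [0.001, 0.0, -1.0]]
ft_force: [-0.0, 0.3, -2.5]
finger_gap: 0.0041
grasp_force: 107.7
t 19.8 p [0.4632 0.3148 0.2076] q [ 0.109  0.466 -1.045  1.859  0.456  1.08  -1.248] F [-0.   0.3 -2.5] gap 0.0041 grip 107.7
```

```bash
python3 -m pendant '[{"hand":-1,"x":0,"y":0,"z":0.1,"ax":0,"ay":0,"az":0},{"hand":-1,"x":0,"y":0,"z":0.2,"ax":0,"ay":0,"az":0},{"hand":-1,"x":0,"y":0,"z":0.3,"ax":0,"ay":0,"az":0},{"hand":-1,"x":0,"y":0,"z":0.3,"ax":0,"ay":0,"az":0},{"hand":-1,"x":0,"y":0,"z":0.3,"ax":0,"ay":0,"az":0}]'; python3 -c "
from h import *
st()"
```

```text
t: 20.3
ee_pos: [0.4632, 0.3147, 0.2047]
orientation: [[0.135, 0.991, 0.0], [0.991, -0.135, 0.001], [0.001, 0.0, -1.0]]
ft_force: [0.8, 0.0, -2.9]
finger_gap: 0.004
grasp_force: 107.7
t 20.3 p [0.4632 0.3147 0.2047] q [ 0.107  0.469 -1.043  1.862  0.46   1.076 -1.251] F [ 0.8  0.  -2.9] gap 0.004 grip 107.7
```

```bash
python3 -m pendant '[{"hand":-1,"x":0,"y":0,"z":0.1,"ax":0,"ay":0,"az":0},{"hand":-1,"x":0,"y":0,"z":0.1,"ax":0,"ay":0,"az":0},{"hand":-1,"x":0,"y":0,"z":0.2,"ax":0,"ay":0,"az":0},{"hand":-1,"x":0,"y":0,"z":0.2,"ax":0,"ay":0,"az":0},{"hand":-1,"x":0,"y":0,"z":0.2,"ax":0,"ay":0,"az":0}]'; python3 -c "
from h import *
st()"
```

```text
t: 20.8
ee_pos: [0.4634, 0.3147, 0.2031]
orientation: [[0.135, 0.991, 0.001], [0.991, -0.135, 0.0], [0.001, 0.001, -1.0]]
ft_force: [-0.6, -3.7, 7.3]
finger_gap: 0.004
grasp_force: 108.8
t 20.8 p [0.4634 0.3147 0.2031] q [ 0.105  0.471 -1.041  1.864  0.463  1.073 -1.253] F [-0.6 -3.7  7.3] gap 0.004 grip 108.8
```

The bail is on the hook. I'll relieve the pressure and open slowly.

```bash
python3 -m pendant '[{"hand":-1,"x":0,"y":0,"z":-0.1,"ax":0,"ay":0,"az":0},{"hand":-1,"x":0,"y":0,"z":-0.1,"ax":0,"ay":0,"az":0},{"hand":-0.8,"x":0,"y":0,"z":-0.1,"ax":0,"ay":0,"az":0},{"hand":-0.7,"x":0,"y":0,"z":-0.1,"ax":0,"ay":0,"az":0},{"hand":-0.6,"x":0,"y":0,"z":-0.1,"ax":0,"ay":0,"az":0},{"hand":-0.4,"x":0,"y":0,"z":-0.1,"ax":0,"ay":0,"az":0},{"hand":-0.2,"x":0,"y":0,"z":-0.1,"ax":0,"ay":0,"az":0},{"hand":0,"x":0,"y":0,"z":-0.1,"ax":0,"ay":0,"az":0},{"hand":0,"x":0,"y":0,"z":-0.1,"ax":0,"ay":0,"az":0}]' 20; python3 -c "
from h import *
st()"
```

```text
t: 21.7
ee_pos: [0.4632, 0.3147, 0.2036]
orientation: [[0.135, 0.991, 0.0], [0.991, -0.135, 0.0], [0.001, 0.0, -1.0]]
ft_force: [0.3, 0.1, -0.2]
finger_gap: 0.043
grasp_force: 0.0
t 21.7 p [0.4632 0.3147 0.2036] q [ 0.106  0.471 -1.042  1.863  0.461  1.074 -1.252] F [ 0.3  0.1 -0.2] gap 0.043 grip 0.0
```

```bash
python3 -m pendant '[{"hand":0,"x":0,"y":0,"z":-0.5,"ax":0,"ay":0,"az":0},{"hand":0,"x":0,"y":0,"z":-2,"ax":0,"ay":0,"az":0},{"hand":0,"x":0,"y":0,"z":-5,"ax":0,"ay":0,"az":0},{"hand":0,"x":0,"y":0,"z":-9,"ax":0,"ay":0,"az":0},{"hand":0,"x":0,"y":0,"z":-13,"ax":0,"ay":0,"az":0},{"hand":0,"x":0,"y":0,"z":-15,"ax":0,"ay":0,"az":0},{"hand":0,"x":0,"y":0,"z":-15,"ax":0,"ay":0,"az":0},{"hand":0,"x":0,"y":0,"z":-15,"ax":0,"ay":0,"az":0},{"hand":0,"x":0,"y":0,"z":-15,"ax":0,"ay":0,"az":0},{"hand":0,"x":0,"y":0,"z":-15,"ax":0,"ay":0,"az":0}]'; cat > m.py <<'E'
from h import *
sy=np.array([.135,.991]); sx=np.array([.991,-.135]); o=np.array([.467,.345])
d=shot("scene"); C=cloud(d); x=(C[...,:2]-o)@sx; y=(C[...,:2]-o)@sy; z=C[...,2]
b=(abs(x)<.03)&(abs(y)>.012)&(abs(y)<.09)&(abs(z-.208)<.012)
p=np.c_[x[b],y[b],z[b]]; c,u=line(p); print("bail",b.sum(),c.round(4),"dir",u.round(3),"y ends",p[:,1].min().round(3),p[:,1].max().round(3))
w=(abs(y)<.05)&(x>-.05)&(x<.05)&(z>.065)&(z<.11)   # floor
q=np.c_[x[w],y[w],z[w]]; A=np.c_[q[:,:2],np.ones(len(q))]; 
for _ in range(3):
    f=np.linalg.lstsq(A,q[:,2],rcond=None)[0]; r=abs(q[:,2]-A@f); A,q=A[r<.004],q[r<.004]
print("floor",len(q),"slopes deg (x,y)",np.degrees(np.arctan(f[:2])).round(1),"z0",f[2].round(4)); 
st()
E
python3 - <<'E'
exec(open("m.py").read()); save(d,"e1.png",(170,60,400,280),2.6)
E
```

```text
t: 22.7
ee_pos: [0.4629, 0.3144, 0.3529]
orientation: [[0.135, 0.991, -0.001], [0.991, -0.135, -0.0], [-0.0, -0.001, -1.0]]
ft_force: [-0.4, 0.4, -0.2]
finger_gap: 0.0425
grasp_force: 0.0
bail 63 [ 0.0032 -0.0051  0.2097] dir [0.    1.    0.002] y ends -0.065 0.065
floor 289 slopes deg (x,y) [-0.2 -1.1] z0 0.0826
t 22.75 p [0.4629 0.3144 0.353 ] q [ 0.196  0.329 -1.124  1.681  0.304  1.326 -1.117] F [ 0.3 -0.5  0.3] gap 0.0429 grip 0.0
```

View pics/e1.png

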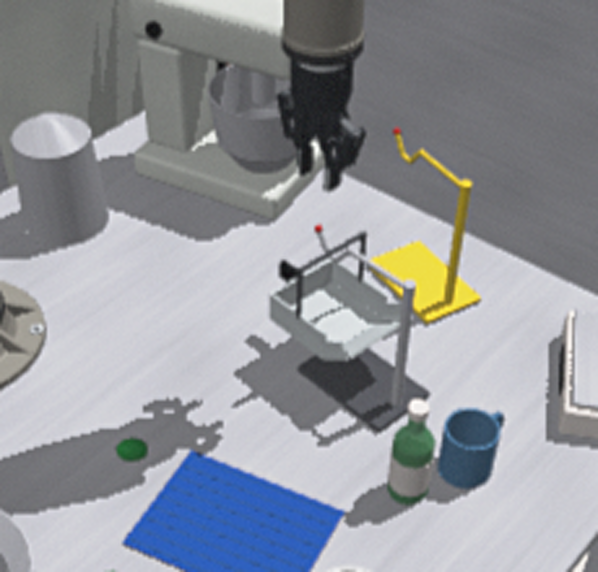

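The picture shows the tray hanging level in the grey hook (bail at 330,265; floor within about 1°), with the hand clear. I'll wait a moment, check that it is still, then hand in.

```bash
for i in 1 2; do python3 -m pendant '[{"hand":0,"x":0,"y":0,"z":0,"ax":0,"ay":0,"az":0},{"hand":0,"x":0,"y":0,"z":0,"ax":0,"ay":0,"az":0},{"hand":0,"x":0,"y":0,"z":0,"ax":0,"ay":0,"az":0},{"hand":0,"x":0,"y":0,"z":0,"ax":0,"ay":0,"az":0},{"hand":0,"x":0,"y":0,"z":0,"ax":0,"ay":0,"az":0},{"hand":0,"x":0,"y":0,"z":0,"ax":0,"ay":0,"az":0},{"hand":0,"x":0,"y":0,"z":0,"ax":0,"ay":0,"az":0},{"hand":0,"x":0,"y":0,"z":0,"ax":0,"ay":0,"az":0},{"hand":0,"x":0,"y":0,"z":0,"ax":0,"ay":0,"az":0},{"hand":0,"x":0,"y":0,"z":0,"ax":0,"ay":0,"az":0}]' >/dev/null; python3 m.py; done; python3 -c "
from h import *
T=shot('top');H=cv2.cvtColor(T['frame'],cv2.COLOR_RGB2HSV);C=cloud(T)
m=((H[...,0]>8)&(H[...,0]<20)&(H[...,1]>110)&(H[...,2]>90)).astype(np.uint8)
n,l,s,c=cv2.connectedComponentsWithStats(m)
print([(s[i,4],np.median(C[l==i],0).round(3)) for i in range(1,n) if s[i,4]>8])"
```

```text
bail 67 [ 0.003  -0.0038  0.2088] dir [ 0.005  1.    -0.001] y ends -0.066 0.067
floor 294 slopes deg (x,y) [ 0.2 -0.4] z0 0.0821
t 23.8 p [0.4631 0.3146 0.3536] q [ 0.196  0.328 -1.124  1.68   0.304  1.326 -1.117] F [-0.5 -0.1  0.9] gap 0.0428 grip 0.0
bail 65 [ 0.003  -0.0029  0.2091] dir [0.007 1.    0.001] y ends -0.064 0.063
floor 294 slopes deg (x,y) [-0.3 -0.3] z0 0.0821
t 24.85 p [0.4631 0.3146 0.3536] q [ 0.196  0.328 -1.124  1.68   0.304  1.326 -1.117] F [ 0.1 -0.6 -0.4] gap 0.0429 grip 0.0
[(np.int32(239), array([ 0.49 , -0.357,  0.089])), (np.int32(76), array([ 0.458, -0.285,  0.09 ])), (np.int32(266), array([ 0.435, -0.361,  0.089]))]
```

```bash
python3 -c "
from workcell import robot
print(robot.hand_in())"
```

```text
the job is handed in; nothing more can be done
None
```

I handed the job in at about 25 s: all five potatoes are in the drum, and the tray was set down upright on the mat and released, then hung by its bail in the grey hook, level to within about half a degree and still.

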